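Scan a dry box's label, then crack its sealed lid and hold it ajar

ROBOT

A 6-joint arm with a two-finger parallel gripper is mounted at the origin on a cart in front of the work surface, level with it; the furniture and walls round the work are solid. World frame = base frame: x ahead of the robot, y to its left, z up, the work surface at z = 0. Lengths are in m, angles in rad, forces in N, time in s.
With the tool pointing down it reaches from about 0.275 to 0.975 m from the base axis. Payload 8.4 kg.
Tool frame: the origin (TCP) lies between the finger pads; the fingertips stand 11 mm ahead of it and the grasp point (between the pads) lies 8 mm behind it (tip_extent is the distance from the TCP to the fingertips, in m); z points along the fingers, y is the line along which they close (so a half turn about z gives the same grasp; the last joint's range is limited). The gripper opens to 92 mm and grips with 3 to 60 N. Pads are 20 mm wide; open, the fingers measure 128 mm over their backs; the gripper's body (75 mm by 189 mm) begins 69 mm behind the grasp point.
Start: joints at [-1.166, 0.353, 1.633, -0, 1.155, -0.002], TCP at [0.247, -0.574, 0.226] pointing down, gripper open.
Joint ranges: [-2.63, 2.63], [-0.92, 2.1], [0.06, 2.66], [-1.3, 4.44], [0, 2.69], [-3.02, 3.02]. Speed limits (rad/s): [2.22, 2.22, 2.79, 3.14, 3.14, 3.14].

INTERFACE

Orientations are given as a rotation vector (axis times angle).
In Python, from rig import read_state, camera, hand_in, tip_extent gives the robot as it stands. The module is installed in compiled form; this text tells all that it offers.
- The arm moves only by the tool jog_arm, never from a script. Its argument "targets" is a list of rows, each a list of 2 entries, a list of its own where there are three numbers: the shift along the world's x, y, z in m, then the turn, a rotation vector about the world's x, y, z in degrees. A call has exactly 10 rows; each row is the pose to reach, as a shift and turn from the pose commanded when the call began; what a row does not reach only later rows make up. A row lasts 1/12 s, in which the tool goes at most 41.7 mm and 7.16 degrees, less where a joint would pass 70% of its speed; a pose out of reach is approached as far as the arm can. A call with a gripper value outside its range is refused whole. "claw" is the opening, from 0 (shut) to 1 (fully open), set as the call begins (left out, the last holds). The fingers move at their own pace and stop on an object; "force" is the grip in N (left out, the last holds). Time passes only in rows, so rows that repeat a pose let the fingers close, or fill a call up. It gives the time, the measured TCP pose, the force, the opening and the grip force at its end, in the units of the state.
- read_state(): the state, without advancing time (a new reading comes with each control period).
- camera(name): name is "scene" or "top"; returns a dict with "image" (420x560x3 uint8, red, green, blue), "vfov" (degrees; the focal length in pixels is half the picture's height over the tangent of half this angle, whatever the lens; pixels are square), "cx", "cy" (the principal point, pixels), "R" (3x3) and "t" (3): a world point X has camera coordinates R X + t. Camera axes: x right, y down, z forward; pixel columns grow to the right and rows downward; lengths in m; the calibration is good to about 2 mm. A picture is of the moment at which its call begins. There is no depth.
- hand_in(): hands the job in; it is judged then, once.
The state is a dict: "clock": time; "joint_pos": joint angles; "joint_velocities": joint speeds; "joint_torque": joint torques, N m; "eef_pos": TCP position; "tool_rot": TCP orientation; "ft_force": force on the tool from outside, world axes, zero at the start; "wrist_torque": the same for the moment, N m; "width": finger opening in m; "grip_force": force on a finger pad.
Only numpy, scipy, OpenCV 4.12 (cv2) and the standard library are available. Lean on these libraries where they do the work, as an engineer would, in place of code of your own. Each camera call takes 0.05 s, during which the arm holds its last target. There are 200 camera calls.

TASK

Pick up the yellow hand scanner, hold it steady for about two seconds straight above the bar-code label on the dry box's lid (window about 5 cm over the label, its long side along the row of bars, not touching), and stand it back upright in its grey tray. Then pull the lid up by its black handle until the sticky seal lets go, without letting it fly open, and finish while still gripping the handle and holding the lid ajar, its front edge about 3 cm up, keeping still: the program ends holding it. Leave the other things on the bench where they are.

Things in the scene. Friction and masses are not known exactly. Their poses are not given: they have to be found in the camera images.
- dry_box: White dry box (small desiccator), 150 (x) x 180 (y) x 80 mm high, fixed to the bench, with a clear blue-framed lid hinged on its far (+x) side. Origin: centre of its underside; z up; -x is its front, towards which the lid's handle lies.
- dry_lid (a joint): Lid hinge: 0 = shut, grows as the front edge rises, up to 1.5 rad; 0.2 rad lifts the front edge about 31 mm. Pulled up at the handle, the seal holds with a peak of about 13 N, within the first 6 mm of lift, and then lets go suddenly; after that only the lid's weight remains (about 2 N at the handle) and the lid falls shut if released.
- lid_handle (a point): Centre of the bar of the lid's black bow handle; moves with the lid. The bar runs along the box's y axis, 92 mm long (72 mm free between its posts), 12 mm thick (x), 14 mm high; 120 mm above the bench when shut, its underside 21 mm above the lid's 9 mm thick frame and 25 mm above the clear pane. It lies 60 mm in front of the box's centre. Site axes as the box's when shut, turning with the lid.
- lid_hinge (a point): Middle of the hinge line, on the box's far side, 141 mm behind and 37 mm below the handle's centre when shut; the line runs along the box's y axis.
- label (a point): Centre of the white 46 x 70 mm bar-code label on the lid's pane, 25 mm behind the box's centre, 89 mm above the bench when shut; its row of bars runs along the box's y axis (the bars themselves lie along x). Moves with the lid.
- scanner: Hand scanner, 127 mm tall, 0.16 kg, loose, standing upright: black flared foot 50 (x) x 68 (y) mm, 38 mm high, with the red window in its underside, and above it a yellow grip 28 (x) x 36 (y) mm from 38 to 126 mm up. Origin: centre of its underside, i.e. the window, which looks along its own -z; the window's long side is along its y axis.
- scanner_tray: Grey tray, 90 (x) x 100 (y) mm outside, walls 5 mm thick and 14 mm high, inner floor 5 mm above the bench, fixed; the scanner stands in it. Origin: centre of its underside. It may stand left or right of the dry box.
- cube_rack: Green tube cube, 58 mm, loose bystander, on the other side of the dry box from the tray. Origin: centre of its underside.
- timer: White digital bench timer, 40 x 78 x 59 mm, loose bystander. Origin: centre of its underside.
- tape_roll: Roll of tan tape lying flat, 82 mm across, 19 mm high, loose bystander. Origin: centre of its underside.
- marker: Red-capped felt marker lying flat near the bench's front, 15 x 140 x 12 mm, loose bystander. Origin: centre of its underside.
There are look-alikes about, which are no part of the job. Of the things that look like the scanner, the largest one is meant.

How it is judged:
On the way, in this order (a step that is already met when the one before it is completed fails the run):
1. the scanner is held upright and steady for 1 s over the label, window 20 to 100 mm above it, centred within 15 mm, in line with the row of bars within 0.25 rad, lid shut (x of label in the frame of scanner between -0.015 and 0.015 m and y of label in the frame of scanner between -0.015 and 0.015 m and z of label in the frame of scanner between -0.1 and -0.02 m and angle between scanner's own z axis and vertical below 0.2 rad and angle between the y axis of scanner and the y axis of dry_box, either way round below 0.25 rad and linear speed of scanner below 0.03 m/s and angular speed of scanner below 0.3 rad/s and contact force between the fingers and scanner above 0.5 N and value of joint dry_lid below 0.02 rad), for 1 s.
2. the scanner stands upright in its tray, let go, with the lid still shut (horizontal distance between scanner and scanner_tray below 0.03 m and z of scanner in the frame of scanner_tray below 0.012 m and angle between scanner's own z axis and vertical below 0.12 rad and contact force between the fingers and scanner below 0.1 N and linear speed of scanner below 0.02 m/s and value of joint dry_lid below 0.02 rad), for 0.2 s.
3. the gripper, at the handle, has pulled the lid free of its seal (value of joint dry_lid above 0.08 rad and contact force between the fingers and dry_box above 0.5 N and distance between the grasp point and lid_handle below 0.035 m), for 0.2 s.
At the end, for the whole second after the job is handed in: The gripper still holds the lid by its handle (fingers touching with over 0.8 N, grasp point within 35 mm of the bar's centre), still, 0.10 to 0.32 rad open (front edge about 15 to 50 mm up); the scanner stands released and upright in its tray, within 30 mm of its middle (value of joint dry_lid between 0.1 and 0.32 rad and velocity of joint dry_lid between -0.05 and 0.05 rad/s and contact force between the fingers and dry_box above 0.8 N and horizontal distance between scanner and scanner_tray below 0.03 m and z of scanner in the frame of scanner_tray below 0.012 m and angle between scanner's own z axis and vertical below 0.12 rad and contact force between the fingers and scanner below 0.1 N and linear speed of scanner below 0.02 m/s and distance between the grasp point and lid_handle below 0.035 m); the arm keeps its last pose, push and grip.
It fails at once if the lid flies open beyond 0.5 rad (front edge about 75 mm up) (value of joint dry_lid above 0.5 rad).
It fails at once if the green tube cube is moved more than 25 mm (distance of cube_rack from where it was at the start of the episode above 0.025 m).
It fails at once if the bench timer is moved more than 25 mm (distance of timer from where it was at the start of the episode above 0.025 m).
It fails at once if the tape roll is moved more than 25 mm (distance of tape_roll from where it was at the start of the episode above 0.025 m).
It fails at once if the marker is moved more than 25 mm (distance of marker from where it was at the start of the episode above 0.025 m).
It also fails if it takes over 62 s, if anything falls off the work surface, if the arm or the gripper's body presses on something with over 40 N, if the wrist force passes 120 N, or if a joint passes its speed limit or range.

## Working session

There is one attempt and no reset: what is moved stays moved. The work goes in short steps, Python scripts to look and compute and a tool call to move; the robot and the scene stay as the last step left them, time stands still between calls to the robot, and variables do not carry over. Pictures are saved under pics/ and viewed, at most 10 in all, crops included, and the job is handed in when it is done.

Besides the shell and the picture viewer there is one more tool, called after ">>>" as name(argument=value, ...) on one line, values as JSON. jog_arm: Moves the arm, as the interface text tells. Its arguments: {"type":"object","properties":{"targets":{"type":"array","items":{"type":"array"}},"claw":{"type":"number"},"force":{"type":"number"}},"required":["targets"]}

```bash
mkdir -p pics
cat > h.py <<'E'
import numpy as np, cv2, pickle
from rig import read_state, camera
def grab(n,f):
    c=camera(n); cv2.imwrite(f'pics/{f}.png',c['image'][:,:,::-1]); pickle.dump(c,open(f'pics/{f}.pkl','wb')); return c
def load(f): return pickle.load(open(f'pics/{f}.pkl','rb'))
def foc(c): return c['image'].shape[0]/2/np.tan(np.radians(c['vfov'])/2)
def ray(c,u,v):
    f=foc(c); R=np.array(c['R']); d=R.T@np.array([(u-c['cx'])/f,(v-c['cy'])/f,1]); return -R.T@np.array(c['t']), d
def onz(c,u,v,z):
    o,d=ray(c,u,v); return o+d*(z-o[2])/d[2]
def proj(c,X):
    p=np.array(c['R'])@np.array(X)+np.array(c['t']); return p[:2]/p[2]*foc(c)+[c['cx'],c['cy']]
E
python3 - <<'E'
from h import *
for n in('top','scene'):
    c=grab(n,n+'0'); o,_=ray(c,0,0); print(n,o.round(3),c['vfov'],c['cx'],c['cy'],np.array(c['R']).round(2).tolist())
s=read_state(); print(s)
E
```

```text
top [0.452 0.056 0.998] 52.28130540791488 283.7329351502108 208.6384832169081 [[0.01, -1.0, 0.01], [-0.99, -0.01, -0.1], [0.1, -0.01, -0.99]]
scene [-0.109  0.564  0.774] 55.147635370883556 280.4090802937783 200.56307443789407 [[-0.63, -0.78, -0.01], [-0.49, 0.4, -0.77], [0.6, -0.48, -0.63]]
{'clock': 0.1, 'joint_pos': array([-1.16641706e+00,  3.53559192e-01,  1.63402698e+00, -1.35441643e-05,
        1.15519474e+00, -2.41329496e-03]), 'joint_velocities': array([-0.00167342, -0.00320784, -0.00349798,  0.00027011,  0.0001755 ,
       -0.00135913]), 'joint_torque': array([-2.72432480e-03, -5.94908595e+01, -3.34929371e+01,  6.96688774e-02,
        1.84465747e-02, -8.86128333e-06]), 'eef_pos': array([ 0.2471175 , -0.5736232 ,  0.22496509]), 'tool_rot': array([-3.07569278e+00, -6.34365259e-01,  3.91539110e-04]), 'ft_force': array([ 0.73110975,  0.32365633, -0.01108428]), 'wrist_torque': array([-0.00877507, -0.04218738, -0.01815977]), 'grip_force': 0.0, 'width': 0.09195208903223534}
```

View pics/top0.png

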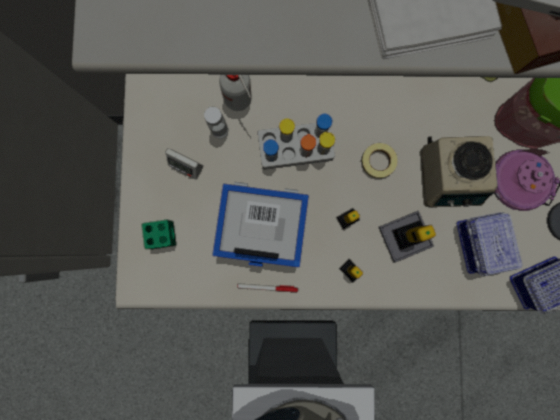

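View pics/scene0.png

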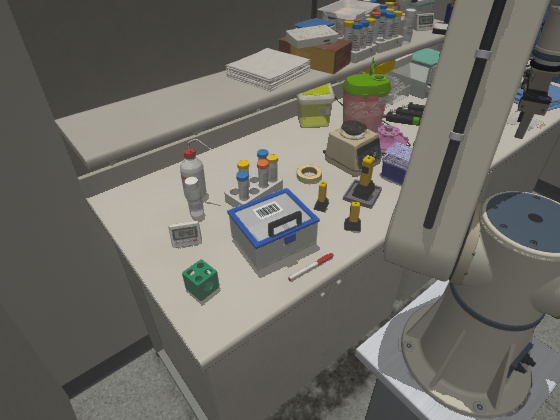

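Scanner look-alikes in the top view: the tall one in the grey tray (~415,235), a small one (~348,218) and a small one (~351,270). The one in the tray is the largest, so it is the likely choice. I'll measure and check it in a crop.

```bash
cat > m.py <<'E'
from h import *
c=load('top0'); im=c['image']; hsv=cv2.cvtColor(im,cv2.COLOR_RGB2HSV)
def comps(m,mn):
    out=[]
    for k in cv2.findContours(m.astype(np.uint8),cv2.RETR_EXTERNAL,cv2.CHAIN_APPROX_NONE)[0]:
        if cv2.contourArea(k)>=mn: out.append(k)
    return out
H,S,V=[hsv[:,:,i].astype(int) for i in range(3)]
def rect(k,z):
    P=np.array([onz(c,u,v,z)[:2] for u,v in k[:,0]],np.float32); return cv2.minAreaRect(P)
blue=(H>105)&(H<125)&(S>150)&(V>70)
for k in comps(blue,300):
    if cv2.boundingRect(k)[0]<330 and cv2.boundingRect(k)[1]>150:
        print('box lid',cv2.boundingRect(k),rect(k,.092)); box=k
x,y,w,h=cv2.boundingRect(box)
dark=np.zeros_like(V,bool); dark[y+50:y+h,x+8:x+w-8]=(V<45)[y+50:y+h,x+8:x+w-8]
for k in comps(dark,60): print('handle',cv2.boundingRect(k),rect(k,.127))
lab=np.zeros_like(V,bool); lab[200:228,243:285]=(V<75)[200:228,243:285]
q=cv2.morphologyEx(lab.astype(np.uint8),cv2.MORPH_CLOSE,np.ones((5,5)))
for k in comps(q,60): print('bars',cv2.boundingRect(k),rect(k,.089))
yel=(H>18)&(H<32)&(S>150)&(V>70)
for k in comps(yel,25):
    b=cv2.boundingRect(k)
    if 335<b[0]<440 and b[1]>190: print('yellow',b,cv2.contourArea(k),rect(k,.126))
tr=np.zeros_like(V,bool); tr[200:265,375:445]=(V<140)[200:265,375:445]
for k in comps(tr,300): print('tray',cv2.boundingRect(k),rect(k,.014))
d=im[190:290,330:450]; s=load('scene0')['image'][140:250,300:420]
cv2.imwrite('pics/crop1.png',np.hstack([cv2.resize(d,(480,400),interpolation=cv2.INTER_CUBIC),cv2.resize(s,(320,400),interpolation=cv2.INTER_CUBIC)])[:,:,::-1])
E
python3 m.py
```

```text
box lid (214, 185, 94, 82) ((0.5056619644165039, 0.09637568891048431), (0.18153363466262817, 0.16124847531318665), 82.86238098144531)
handle (235, 249, 43, 10) ((0.449873685836792, 0.10273396968841553), (0.08642436563968658, 0.009779922664165497), 82.717529296875)
yellow (351, 266, 11, 12) 71.5 ((0.41435208916664124, -0.10039068013429642), (0.01986282505095005, 0.01580374874174595), 45.23278045654297)
yellow (417, 226, 18, 15) 175.5 ((0.4947732985019684, -0.2437608242034912), (0.02751138247549534, 0.032768502831459045), 18.67648696899414)
yellow (348, 211, 11, 10) 70.0 ((0.5282899141311646, -0.0945950523018837), (0.017531760036945343, 0.021289467811584473), 33.88630676269531)
tray (375, 200, 70, 65) ((0.5017896890640259, -0.2450699508190155), (0.14768142998218536, 0.164030984044075), 0.4230465888977051)
```

View pics/crop1.png

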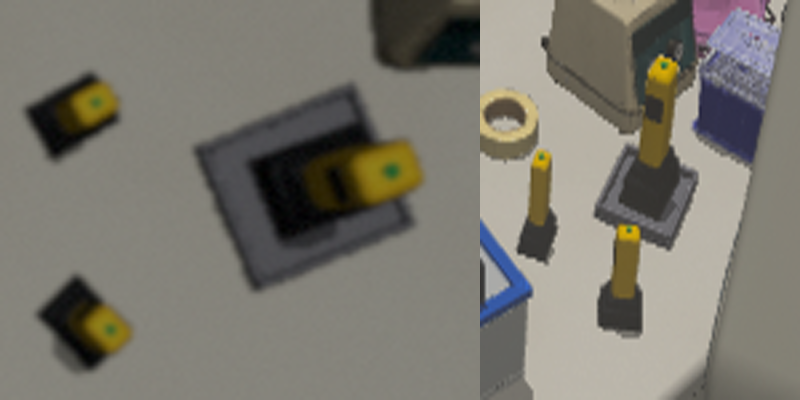

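The crop shows the tall scanner in the grey tray at top px (427,233). The other two, at (353,215) and (357,272), are clearly smaller, so the one in the tray is the right one.

Run:
```python
from h import *
c=load('top0'); 
C=lambda x,y,z: onz(c,330+x/4-.375,190+y/4-.375,z)[:2]
T=[C(*p,.014) for p in((195,148),(352,88),(412,222),(257,288))]
print('tray',np.mean(T,0).round(4),[(np.linalg.norm(T[i]-T[i-1]).round(3)) for i in range(4)])
ang=lambda a,b: np.degrees(np.arctan2(*(b-a)[::-1]))
print('y axis dir',ang(T[1],T[0]),ang(T[2],T[3]),'x dir',ang(T[3],T[0]),ang(T[2],T[1]))
print('scanner top',C(391,171,.126),C(388,172,.126))
print('foot y dir', ang(C(355,125,.02),C(250,160,.02)), 'x',ang(C(280,240,.01),C(250,160,.01)))
# scene view: green dot
s=load('scene0')
print('scene top dot',onz(s,300+664/480*0+ (664-480)*120/320,140+66*110/400,.126))
# label/box
im=c['image'][195:235,235:290]
h=cv2.cvtColor(c['image'],cv2.COLOR_RGB2GRAY)
from numpy import array
m=np.zeros_like(h); m[204:228,246:282]=(h[204:228,246:282]<95)
m=cv2.morphologyEx(m,cv2.MORPH_CLOSE,np.ones((3,3)))
k=max(cv2.findContours(m,cv2.RETR_EXTERNAL,cv2.CHAIN_APPROX_NONE)[0],key=cv2.contourArea)
print('bars',cv2.boundingRect(k)); P=array([onz(c,u,v,.089)[:2] for u,v in k[:,0]],np.float32); print(cv2.minAreaRect(P))
cv2.imwrite('pics/crop2.png',cv2.resize(c['image'][180:270,205:315],(770,630)[:2] if 0 else (726,594),interpolation=cv2.INTER_CUBIC)[:,:,::-1])
```

```text
tray [ 0.4915 -0.2352] [np.float64(0.087), np.float64(0.098), np.float64(0.084), np.float64(0.098)]
y axis dir 111.19482029395148 113.05844314204212 x dir 23.27683920384126 23.006142199504833
scanner top [ 0.4951144  -0.24683832] [ 0.49459087 -0.24528595]
foot y dir 108.71328334996298 x 19.741635536191122
scene top dot [ 0.49511138 -0.25032859  0.126     ]
bars (252, 206, 24, 15)
((0.5348284840583801, 0.09019795805215836), (0.04872627928853035, 0.02693743072450161), 84.12969970703125)
```

View pics/crop2.png

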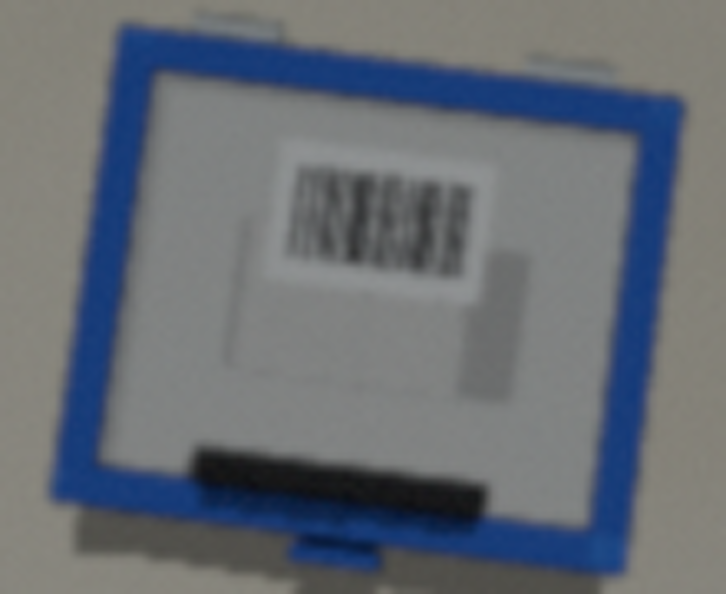

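The crop shows the blue lid frame, the label with bars centred near crop (379,222), and the black handle near crop (339,485). The mixer next to the tray may limit clearance, so I'll check its height.

Run:
```python
from h import *
c=load('top0'); s=load('scene0')
C=lambda x,y,z: onz(c,205+x/6.6-.42,180+y/6.6-.42,z)[:2]
for n,ps,z in(('label',((282,142),(495,165),(475,303),(265,280)),.089),('frame',((118,25),(685,98),(625,575),(50,500)),.092),('handle',((195,448),(487,486),(482,520),(192,482)),.127)):
    P=[C(*p,z) for p in ps]; print(n,np.mean(P,0).round(4),np.degrees(np.arctan2(*(P[0]-P[1])[::-1]))-90,np.degrees(np.arctan2(*(P[3]-P[2])[::-1]))-90)
b=onz(s,355.5,175,0); print(b)
img=s['image'].copy()
for z in(0,.04,.08,.12,.16,.2):
    p=proj(s,[b[0],b[1],z]); print(z,p.round(0),proj(c,[b[0],b[1],z]).round(0)); cv2.circle(img,tuple(int(v) for v in p),1,(255,0,0),-1)
cv2.imwrite('pics/crop3.png',cv2.resize(img[90:210,290:430],(700,600),interpolation=cv2.INTER_CUBIC)[:,:,::-1])
```

```text
label [0.5348 0.093 ] -5.692377293332527 -5.77933100370376
frame [0.5103 0.0956] -6.8771285401333415 -6.949328917378907
handle [0.4507 0.1028] -6.93607234339656 -6.984639480136536
[ 0.57359216 -0.29850203  0.        ]
0 [356. 175.] [430. 202.]
0.04 [357. 165.] [436. 200.]
0.08 [358. 154.] [443. 197.]
0.12 [360. 143.] [450. 195.]
0.16 [361. 132.] [458. 192.]
0.2 [363. 120.] [467. 189.]
```

View pics/crop3.png

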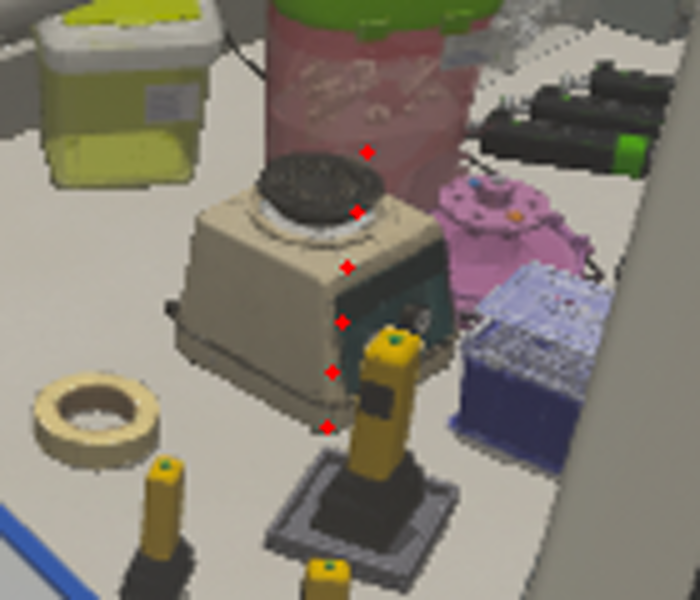

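The red scale puts the mixer's corner top at about 0.12 m and its platter slightly higher. The gripper's body will stay above 0.17 m, which is clear.

>>> jog_arm(targets=[[[0.024,0.032,0],[0,0,0]],[[0.048,0.064,0],[0,0,0]],[[0.072,0.096,0],[0,0,0]],[[0.096,0.128,0],[0,0,0]],[[0.12,0.16,0],[0,0,0]],[[0.145,0.192,0],[0,0,0]],[[0.17,0.224,0],[0,0,0]],[[0.195,0.256,0],[0,0,0]],[[0.222,0.29,0],[0,0,-1]],[[0.248,0.326,0],[0,0,-1]]], claw=1, force=25)

```text
clock: 0.93
eef_pos: [0.4936, -0.2499, 0.2255]
tool_rot: [3.083, 0.606, -0.0]
ft_force: [0.4, -0.2, 0.7]
width: 0.0919
grip_force: 0.0
```

>>> jog_arm(targets=[[[0,0,0],[0,0,0]],[[0,0,-0.02],[0,0,0]],[[0,0,-0.045],[0,0,0]],[[0,0,-0.07],[0,0,0]],[[0,0,-0.09],[0,0,0]],[[0,0,-0.105],[0,0,0]],[[0,0,-0.118],[0,0,0]],[[0,0,-0.128],[0,0,0]],[[0,0,-0.128],[0,0,0]],[[0,0,-0.128],[0,0,0]]])

```text
clock: 1.77
eef_pos: [0.4923, -0.2517, 0.0973]
tool_rot: [-3.082, -0.607, 0.001]
ft_force: [-0.0, 0.1, 0.3]
width: 0.0918
grip_force: 0.0
```

Run:
```python
from h import *
t=grab('top','t1'); s=grab('scene','s1')
a=cv2.resize(t['image'][170:290,360:480],(400,400),interpolation=3); b=cv2.resize(s['image'][110:230,300:420],(400,400),interpolation=3)
cv2.imwrite('pics/crop4.png',np.hstack([a,b])[:,:,::-1]); print(read_state()['eef_pos'],read_state()['ft_force'])
```

```text
[ 0.49304992 -0.25200404  0.0983185 ] [0.28658264 0.71837491 0.05002658]
```

View pics/crop4.png

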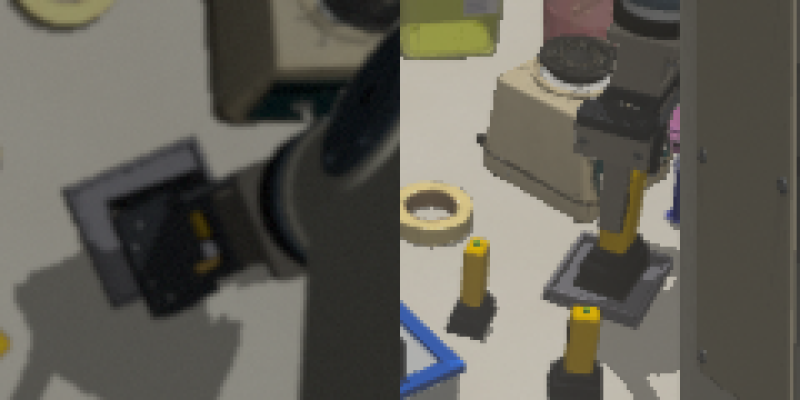

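The crop shows the yellow grip between the open fingers, with the foot still in the tray. I'll close now.

>>> jog_arm(targets=[[[0,0,0],[0,0,0]],[[0,0,0],[0,0,0]],[[0,0,0],[0,0,0]],[[0,0,0],[0,0,0]],[[0,0,0],[0,0,0]],[[0,0,0],[0,0,0]],[[0,0,0],[0,0,0]],[[0,0,0],[0,0,0]],[[0,0,0],[0,0,0]],[[0,0,0],[0,0,0]]], claw=0, force=25)

```text
clock: 2.7
eef_pos: [0.4919, -0.2509, 0.0972]
tool_rot: [-3.081, -0.607, 0.002]
ft_force: [-1.6, 2.3, -0.2]
width: 0.0366
grip_force: 24.8
```

>>> jog_arm(targets=[[[0,0,0.005],[0,0,0]],[[0,0,0.015],[0,0,0]],[[0,0,0.035],[0,0,0]],[[0,0,0.06],[0,0,0]],[[0,0,0.085],[0,0,0]],[[0,0,0.11],[0,0,0]],[[0,0,0.135],[0,0,0]],[[0,0,0.15],[0,0,0]],[[0.002,0.015,0.15],[0,0,0]],[[0.005,0.04,0.15],[0,0,0]]])

```text
clock: 3.53
eef_pos: [0.4989, -0.2136, 0.2504]
tool_rot: [3.079, 0.604, 0.006]
ft_force: [-1.6, 1.0, -1.7]
width: 0.0358
grip_force: 25.0
```

>>> jog_arm(targets=[[[0.005,0.03,0],[0,0,-3]],[[0.009,0.065,0],[0,0,-7]],[[0.013,0.1,0],[0,0,-11]],[[0.017,0.135,0],[0,0,-15]],[[0.022,0.17,0],[0,0,-19]],[[0.026,0.205,0],[0,0,-23]],[[0.03,0.24,0],[0,0,-26]],[[0.034,0.27,0],[0,0,-28]],[[0.037,0.292,0],[0,0,-29]],[[0.038,0.302,0],[0,0,-29]]])

```text
clock: 4.37
eef_pos: [0.5366, 0.0929, 0.2488]
tool_rot: [-3.135, 0.182, -0.004]
ft_force: [-0.9, 0.2, -1.4]
width: 0.0359
grip_force: 25.0
```

Run:
```python
from h import *
t=grab('top','t2'); s=grab('scene','s2')
a=cv2.resize(t['image'][150:290,190:330],(400,400),interpolation=3); b=cv2.resize(s['image'][110:270,200:360],(400,400),interpolation=3)
cv2.imwrite('pics/crop5.png',np.hstack([a,b])[:,:,::-1]); r=read_state(); print(r['eef_pos'],r['tool_rot'],r['ft_force'],r['width'])
```

```text
[0.53614778 0.09140602 0.24835938] [-3.13640491e+00  1.78933524e-01 -2.35836336e-03] [-0.27483649 -0.60443419 -0.78948322] 0.03576214372061307
```

View pics/crop5.png

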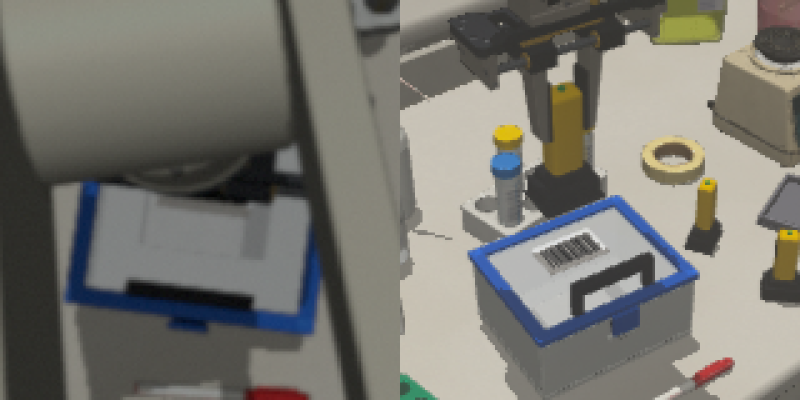

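The scanner hangs upright behind and above the label, with its green dot at scene px (265,145). The lid is shut.

Run:
```python
from h import *
s=load('s2'); print(onz(s,264.6,144.4,.282)); 
s0=load('scene0'); print(onz(s0,369,158.5,.131), onz(load('top0'),427.2,232.5,.131))
for n in('label',): print(onz(s,200+(570-400)*.4,110+252*.4,.089))
print(proj(s,[.535,.0925,.089]))
for a,b in((526,188),(590,216),(606,188)): print(onz(s,200+(a-400)*.4,110+b*.4,.157))
```

```text
[0.54207126 0.08887357 0.282     ]
[ 0.48923048 -0.2426665   0.131     ] [ 0.49461119 -0.24473839  0.131     ]
[0.53001928 0.09425365 0.089     ]
[267.37075244 209.5563931 ]
[0.57360982 0.11492829 0.157     ]
[0.49694367 0.09282339 0.157     ]
[0.52216043 0.05210494 0.157     ]
```

>>> jog_arm(targets=[[[-0.001,0,-0.004],[0,0,0]],[[-0.002,0.001,-0.008],[0,0,0]],[[-0.003,0.001,-0.012],[0,0,0]],[[-0.004,0.001,-0.015],[0,0,0]],[[-0.004,0.001,-0.016],[0,0,0]],[[-0.004,0.001,-0.016],[0,0,0]],[[-0.004,0.001,-0.016],[0,0,0]],[[-0.004,0.001,-0.016],[0,0,0]],[[-0.004,0.001,-0.016],[0,0,0]],[[-0.004,0.001,-0.016],[0,0,0]]])

```text
clock: 5.3
eef_pos: [0.5318, 0.0914, 0.2317]
tool_rot: [-3.136, 0.183, -0.0]
ft_force: [1.1, 0.3, -1.6]
width: 0.0358
grip_force: 25.0
```

>>> jog_arm(targets=[[[0,0,0],[0,0,0]],[[0,0,0],[0,0,0]],[[0,0,0],[0,0,0]],[[0,0,0],[0,0,0]],[[0,0,0],[0,0,0]],[[0,0,0],[0,0,0]],[[0,0,0],[0,0,0]],[[0,0,0],[0,0,0]],[[0,0,0],[0,0,0]],[[0,0,0],[0,0,0]]])

```text
clock: 6.13
eef_pos: [0.5317, 0.0914, 0.2316]
tool_rot: [-3.136, 0.183, -0.0]
ft_force: [-1.1, -0.4, -1.3]
width: 0.0362
grip_force: 25.0
```

Run:
```python
from h import *
s=grab('scene','s3')
b=cv2.resize(s['image'][120:240,210:330],(600,600),interpolation=3)
cv2.imwrite('pics/crop6.png',b[:,:,::-1]); r=read_state(); print(r['eef_pos'],r['tool_rot'],r['ft_force'],r['width'])
```

```text
[0.53166965 0.09135502 0.23158293] [-3.13620820e+00  1.83441230e-01 -1.35575469e-05] [-0.427934   -0.35120888 -1.62346862] 0.03617126463858081
```

View pics/crop6.png

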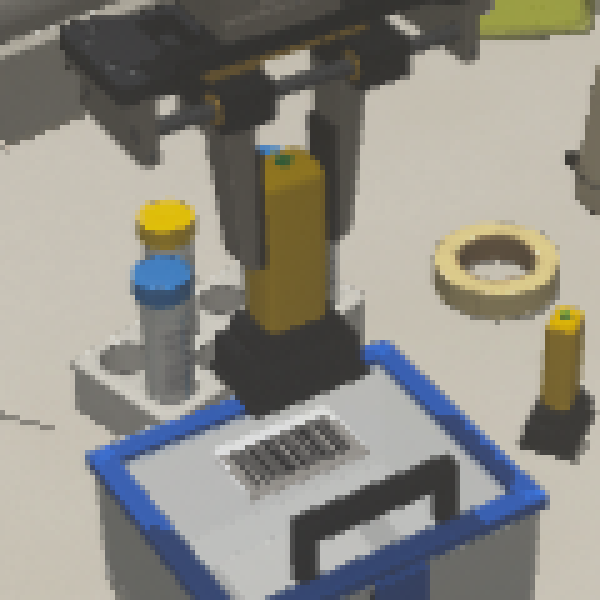

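The scanner is upright over the lid with its long side along the bars. The foot's bottom corners are at crop (213,370), (262,415) and (365,372).

Run:
```python
from h import *
s=load('s3'); C=lambda a,b,z: onz(s,210+a/5-.4,120+b/5-.4,z)
P=[C(*p,.140) for p in((213,370),(262,415),(365,372))]; print(P,(P[0]+P[2])/2, np.linalg.norm(P[0]-P[1]),np.linalg.norm(P[1]-P[2]))
print('dot',C(284,160,.266), 'label',np.mean([C(*p,.089) for p in((215,448),(325,405),(370,455),(252,502))],0))
```

```text
[array([0.56080151, 0.11958809, 0.14      ]), array([0.51639405, 0.12180772, 0.14      ]), array([0.51063856, 0.06087372, 0.14      ])] [0.53572003 0.09023091 0.14      ] 0.044462896005321884 0.061205205899740024
dot [0.53508352 0.0895009  0.266     ] label [0.53302713 0.09264939 0.089     ]
```

>>> jog_arm(targets=[[[0,0,0],[0,0,0]],[[0,0,0],[0,0,0]],[[0,0,0],[0,0,0]],[[0,0,0],[0,0,0]],[[0,0,0],[0,0,0]],[[0,0,0],[0,0,0]],[[0,0,0],[0,0,0]],[[0,0,0],[0,0,0]],[[0,0,0.008],[0,0,0]],[[0,0,0.018],[0,0,0]]])

```text
clock: 7.02
eef_pos: [0.5312, 0.0913, 0.2496]
tool_rot: [3.136, -0.183, -0.002]
ft_force: [-0.8, 0.2, -1.5]
width: 0.0356
grip_force: 25.0
```

>>> jog_arm(targets=[[[-0.003,-0.025,0],[0,0,2]],[[-0.008,-0.06,0],[0,0,6]],[[-0.012,-0.095,0],[0,0,10]],[[-0.017,-0.13,0],[0,0,14]],[[-0.022,-0.165,0],[0,0,18]],[[-0.027,-0.2,0],[0,0,22]],[[-0.032,-0.235,0],[0,0,25]],[[-0.037,-0.27,0],[0,0,27]],[[-0.041,-0.305,0],[0,0,29]],[[-0.044,-0.328,0],[0,0,29]]])

```text
clock: 7.85
eef_pos: [0.4875, -0.2397, 0.251]
tool_rot: [3.08, 0.609, 0.002]
ft_force: [0.6, 0.5, -0.9]
width: 0.0362
grip_force: 25.0
```

>>> jog_arm(targets=[[[0,0,0],[0,0,0]],[[0,0,-0.02],[0,0,0]],[[0,0,-0.045],[0,0,0]],[[0,0,-0.07],[0,0,0]],[[0,0,-0.09],[0,0,0]],[[0,0,-0.105],[0,0,0]],[[0,0,-0.115],[0,0,0]],[[0,0,-0.12],[0,0,0]],[[0,0,-0.12],[0,0,0]],[[0,0,-0.12],[0,0,0]]])

```text
clock: 8.68
eef_pos: [0.4883, -0.2366, 0.1304]
tool_rot: [3.082, 0.608, 0.001]
ft_force: [0.7, 0.2, -2.2]
width: 0.0353
grip_force: 25.0
```

>>> jog_arm(targets=[[[0,0,-0.008],[0,0,0]],[[0,0,-0.015],[0,0,0]],[[0,0,-0.021],[0,0,0]],[[0,0,-0.025],[0,0,0]],[[0,0,-0.028],[0,0,0]],[[0,0,-0.03],[0,0,0]],[[0,0,-0.032],[0,0,0]],[[0,0,-0.033],[0,0,0]],[[0,0,-0.033],[0,0,0]],[[0,0,-0.033],[0,0,0]]])

```text
clock: 9.52
eef_pos: [0.4878, -0.2366, 0.097]
tool_rot: [3.082, 0.608, 0.0]
ft_force: [-1.5, 1.6, 2.9]
width: 0.0357
grip_force: 25.0
```

Slight upward force, so it's seated. I'll release and hold.

>>> jog_arm(targets=[[[0,0,0],[0,0,0]],[[0,0,0],[0,0,0]],[[0,0,0],[0,0,0]],[[0,0,0],[0,0,0]],[[0,0,0],[0,0,0]],[[0,0,0],[0,0,0]],[[0,0,0],[0,0,0]],[[0,0,0],[0,0,0]],[[0,0,0],[0,0,0]],[[0,0,0],[0,0,0]]], claw=1)

```text
clock: 10.35
eef_pos: [0.4877, -0.2366, 0.0966]
tool_rot: [-3.082, -0.608, 0.0]
ft_force: [0.3, -0.3, 0.1]
width: 0.0917
grip_force: 0.0
```

>>> jog_arm(targets=[[[0,0,0.01],[0,0,0]],[[0,0,0.025],[0,0,0]],[[0,0,0.045],[0,0,0]],[[0,0,0.065],[0,0,0]],[[0,0,0.09],[0,0,0]],[[0,0,0.115],[0,0,0]],[[0,0,0.14],[0,0,0]],[[0,0,0.15],[0,0,0]],[[0,0.005,0.15],[0,0,0]],[[0,0.02,0.15],[0,0,0]]])

```text
clock: 11.18
eef_pos: [0.4877, -0.2173, 0.2466]
tool_rot: [3.082, 0.606, 0.001]
ft_force: [-0.3, 0.4, -0.7]
width: 0.0917
grip_force: 0.0
```

>>> jog_arm(targets=[[[-0.002,0.02,0],[0,0,4]],[[-0.006,0.05,0],[0,0,10]],[[-0.01,0.085,0],[0,0,16]],[[-0.014,0.12,0],[0,0,23]],[[-0.018,0.155,0],[0,0,30]],[[-0.022,0.19,0],[0,0,37]],[[-0.026,0.225,0],[0,0,44]],[[-0.03,0.26,0],[0,0,51]],[[-0.034,0.295,0],[0,0,57]],[[-0.037,0.32,0],[0,0,61]]])

```text
clock: 12.02
eef_pos: [0.449, 0.1058, 0.2452]
tool_rot: [-2.339, -2.095, 0.002]
ft_force: [0.1, -1.0, 0.2]
width: 0.0922
grip_force: 0.0
```

>>> jog_arm(targets=[[[0,0,0],[0,0,0]],[[0,0,0],[0,0,0]],[[0,0,-0.01],[0,0,0]],[[0,0,-0.02],[0,0,0]],[[0,0,-0.03],[0,0,0]],[[0,0,-0.04],[0,0,0]],[[0,0,-0.05],[0,0,0]],[[0,0,-0.06],[0,0,0]],[[0,0,-0.06],[0,0,0]],[[0,0,-0.06],[0,0,0]]])

```text
clock: 12.85
eef_pos: [0.4503, 0.1031, 0.1858]
tool_rot: [-2.347, -2.087, 0.002]
ft_force: [0.0, -0.1, -0.2]
width: 0.0919
grip_force: 0.0
```

Run:
```python
from h import *
t=grab('top','t4'); s=grab('scene','s4')
a=cv2.resize(s['image'][130:270,210:350],(400,400),interpolation=3); b=cv2.resize(s['image'][140:240,310:410],(400,400),interpolation=3)
cv2.imwrite('pics/crop7.png',np.hstack([a,b])[:,:,::-1]); r=read_state(); print(r['eef_pos'],r['tool_rot'],r['joint_pos'])
g=r['eef_pos']; print(np.degrees(2*np.arctan2(r['tool_rot'][1],r['tool_rot'][0])))
```

```text
[0.45097563 0.1033936  0.1868409 ] [2.34732249e+00 2.08771582e+00 5.67280605e-04] [2.22115966e-01 1.44920619e-01 2.00872296e+00 2.16996328e-05
 9.87546454e-01 3.39041355e-01]
83.29998419748665
```

View pics/crop7.png

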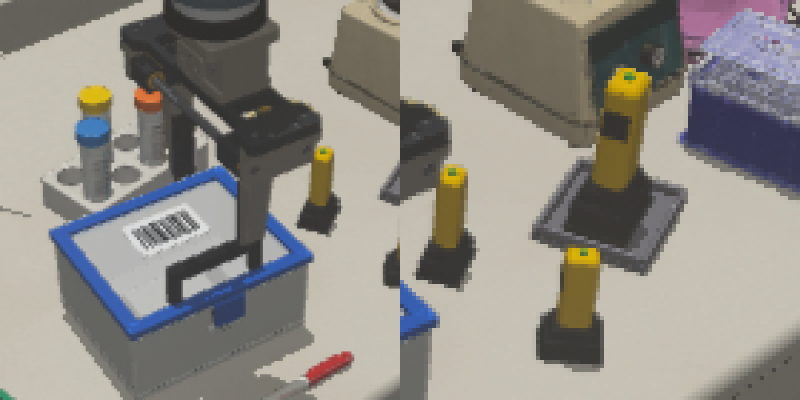

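The right half of the crop shows the scanner standing upright in its tray. The left half shows the open fingers straddling the handle's line. I'll descend now.

>>> jog_arm(targets=[[[0,0,-0.012],[0,0,0]],[[0,0,-0.024],[0,0,0]],[[0,0,-0.036],[0,0,0]],[[0,0,-0.046],[0,0,0]],[[0,0,-0.055],[0,0,0]],[[0,0,-0.062],[0,0,0]],[[0,0,-0.068],[0,0,0]],[[0,0,-0.072],[0,0,0]],[[0,0,-0.073],[0,0,0]],[[0,0,-0.073],[0,0,0]]])

```text
clock: 13.78
eef_pos: [0.4507, 0.1034, 0.1135]
tool_rot: [-2.347, -2.088, 0.0]
ft_force: [-0.1, 0.1, 0.2]
width: 0.092
grip_force: 0.0
```

>>> jog_arm(targets=[[[0,0,0],[0,0,0]],[[0,0,0],[0,0,0]],[[0,0,0],[0,0,0]],[[0,0,0],[0,0,0]],[[0,0,0],[0,0,0]],[[0,0,0],[0,0,0]],[[0,0,0],[0,0,0]],[[0,0,0],[0,0,0]],[[0,0,0],[0,0,0]],[[0,0,0],[0,0,0]]], claw=0, force=45)

```text
clock: 14.62
eef_pos: [0.4506, 0.1034, 0.1136]
tool_rot: [-2.347, -2.088, 0.0]
ft_force: [-0.1, -0.3, 0.1]
width: 0.0272
grip_force: 0.0
```

>>> jog_arm(targets=[[[0,0,0],[0,0,0]],[[0,0,0],[0,0,0]],[[0,0,0],[0,0,0]],[[0,0,0],[0,0,0]],[[0,0,0],[0,0,0]],[[0,0,0],[0,0,0]],[[0,0,0],[0,0,0]],[[0,0,0],[0,0,0]],[[0,0,0],[0,0,0]],[[0,0,0],[0,0,0]]])

```text
clock: 15.45
eef_pos: [0.4498, 0.1034, 0.1135]
tool_rot: [-2.347, -2.087, 0.002]
ft_force: [-5.8, 2.2, 4.4]
width: 0.0119
grip_force: 45.0
```

Run:
```python
import numpy as np
from scipy.spatial.transform import Rotation as R
yaw=np.radians(-6.9); bx=np.array([np.cos(yaw),np.sin(yaw),0]); by=np.array([-np.sin(yaw),np.cos(yaw),0])
# lid opens: front (-x) rises -> rotation about +y_box positive? check sign
tcp=np.array([-.141,0,.037-.007])  # from hinge in box frame
for q in(.02,.04,.06,.08,.1,.12,.14,.16,.18,.2):
    r=R.from_rotvec([0,q,0]).apply(tcp)-tcp
    w=bx*r[0]+by*r[1]; w[2]=r[2]; print(q,(w*1000).round(1),np.degrees(by*q).round(2))
```

```text
0.02 [ 0.6 -0.1  2.8] [0.14 1.14 0.  ]
0.04 [ 1.3 -0.2  5.6] [0.28 2.28 0.  ]
0.06 [ 2.  -0.2  8.4] [0.41 3.41 0.  ]
0.08 [ 2.8 -0.3 11.2] [0.55 4.55 0.  ]
0.1 [ 3.7 -0.4 13.9] [0.69 5.69 0.  ]
0.12 [ 4.6 -0.6 16.7] [0.83 6.83 0.  ]
0.14 [ 5.5 -0.7 19.4] [0.96 7.96 0.  ]
0.16 [ 6.5 -0.8 22.1] [1.1 9.1 0. ]
0.18 [ 7.6 -0.9 24.8] [ 1.24 10.24  0.  ]
0.2 [ 8.7 -1.1 27.4] [ 1.38 11.38  0.  ]
```

>>> jog_arm(targets=[[[0.0002,0,0.001],[0.05,0.4,0]],[[0.0004,0,0.002],[0.1,0.8,0]],[[0.0006,0,0.003],[0.1,1.2,0]],[[0.0009,-0.0001,0.004],[0.2,1.6,0]],[[0.0011,-0.0001,0.005],[0.2,2.0,0]],[[0.0014,-0.0002,0.006],[0.3,2.4,0]],[[0.0016,-0.0002,0.007],[0.35,2.8,0]],[[0.0019,-0.0002,0.008],[0.4,3.2,0]],[[0.0021,-0.0002,0.009],[0.45,3.6,0]],[[0.0024,-0.0003,0.01],[0.5,4.0,0]]])

```text
clock: 16.28
eef_pos: [0.4525, 0.1031, 0.124]
tool_rot: [-2.306, -2.051, 0.074]
ft_force: [-6.4, 3.2, -1.2]
width: 0.0116
grip_force: 45.0
```

>>> jog_arm(targets=[[[0.0006,-0.0001,0.0018],[0.1,0.75,0]],[[0.0012,-0.0002,0.0036],[0.2,1.5,0]],[[0.0019,-0.0002,0.0055],[0.3,2.2,0]],[[0.0026,-0.0003,0.0075],[0.4,3.0,0]],[[0.0033,-0.0004,0.0095],[0.5,3.9,0]],[[0.004,-0.0005,0.0115],[0.6,4.8,0]],[[0.0047,-0.0006,0.0135],[0.7,5.7,0]],[[0.0055,-0.0007,0.0155],[0.8,6.5,0]],[[0.0063,-0.0008,0.0175],[0.9,7.4,0]],[[0.0063,-0.0008,0.0175],[0.9,7.4,0]]])

```text
clock: 17.12
eef_pos: [0.459, 0.1022, 0.1418]
tool_rot: [-2.228, -1.982, 0.201]
ft_force: [-6.0, 3.1, -1.2]
width: 0.0116
grip_force: 45.0
```

>>> jog_arm(targets=[[[0,0,0],[0,0,0]],[[0,0,0],[0,0,0]],[[0,0,0],[0,0,0]],[[0,0,0],[0,0,0]],[[0,0,0],[0,0,0]],[[0,0,0],[0,0,0]],[[0,0,0],[0,0,0]],[[0,0,0],[0,0,0]],[[0,0,0],[0,0,0]],[[0,0,0],[0,0,0]]])

```text
clock: 17.95
eef_pos: [0.4589, 0.1022, 0.1416]
tool_rot: [-2.229, -1.983, 0.2]
ft_force: [-5.9, 2.2, -0.4]
width: 0.0117
grip_force: 45.0
```

Run:
```python
from h import *
s=grab('scene','s5')
a=cv2.resize(s['image'][150:270,215:335],(400,400),interpolation=3); b=cv2.resize(s['image'][130:250,310:430],(400,400),interpolation=3)
cv2.imwrite('pics/crop8.png',np.hstack([a,b])[:,:,::-1]); r=read_state(); print(r['eef_pos'],r['tool_rot'],r['ft_force'],r['joint_velocities'].round(4))
```

```text
[0.45890477 0.10227004 0.14156377] [-2.22914899 -1.98283435  0.19988758] [-5.65763217  0.96584088 -0.93455956] [-0.0013 -0.0004  0.0021  0.0011  0.0009 -0.0022]
```

View pics/crop8.png

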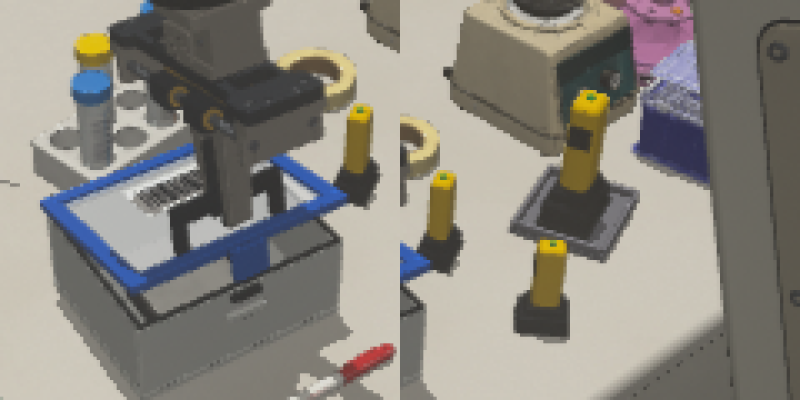

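The lid is ajar by about 3 cm and held by the handle, and the scanner stands in its tray. Everything is still, so I'll hand in.

```bash
python3 -c "from rig import hand_in; print(hand_in())"
```

```text
the job is handed in; nothing more can be done
None
```

I scanned the label, stood the scanner back in its tray, and pulled the lid free of its seal. The arm ended still gripping the handle, with the lid about 3 cm ajar. I've handed the job in, but the hand-in returned no verdict.

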